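# Bring the coffee grinder round on the turntable and stand it on the coaster

## Robot

A 6-joint arm with a two-finger parallel gripper is mounted at the origin on the work surface. World frame = base frame: x ahead of the robot, y to its left, z up, the work surface at z = 0. Lengths are in mm, angles in rad, forces in N, time in s.
With the tool pointing down it reaches from about 275 to 1000 mm from the base axis. Payload 8.4 kg.
Tool frame: the origin (TCP) lies at the very end of the fingers, on their centre line; the grasp point (between the pads) lies 19 mm behind it; z points along the fingers, y is the line along which they close (so a half turn about z gives the same grasp; the last joint's range is limited). The gripper opens to 85 mm and grips with 20 to 120 N. Pads are 22 mm wide; open, the fingers measure 114 mm over their backs; the gripper's body (76 mm by 85 mm) begins 54 mm behind the grasp point. The pads swing forward as they close: fully open they stand 13 mm farther back than shut.
Start: joints at [1.116, 0.353, 1.633, -0, 1.155, -0.002], TCP at [273.427, 562.019, 231.281] pointing down, gripper open.
Joint ranges: [-2.63, 2.63], [-0.92, 2.1], [0.06, 2.66], [-1.3, 4.44], [0, 2.69], [-3.02, 3.02]. Speed limits (rad/s): [2.22, 2.22, 2.79, 3.14, 3.14, 3.14].

## Interface

Orientations are given as [roll, pitch, yaw] about the fixed x, y, z axes, in that order (R = Rz(yaw) Ry(pitch) Rx(roll)).
In Python, from rig import sensors, grab_frame, camera_params, order gives the robot as it stands. The module is installed in compiled form; this text tells all that it offers.
- The arm moves only by the tool move_arm, never from a script. Its argument "motion" is a list of rows, each a list of 7 numbers: the turn, a rotation vector about the tool's x, y, z in shares of pi rad (1.0 is pi rad), then the shift along the tool's x, y, z in fractions of the full range, 1 being 0.75 m, then the finger opening in m, from 0 to 0.0854. A call has 1 to 8 rows; each row is the pose to reach, as a shift and turn from the pose commanded when the call began, along the tool's axes at that moment; what a row does not reach only later rows make up. A row lasts 1/8 s, in which the tool goes at most 62.5 mm and 10.7 degrees, less where a joint would pass 70% of its speed; a pose out of reach is approached as far as the arm can. A shift or turn number past 1, either way, is cut back to 1. A call with a gripper value outside its range is refused whole. The fingers move at their own pace and stop on an object; "grip_force" is the grip in N (left out, the last holds). Time passes only in rows, so rows that repeat a pose let the fingers close. It gives the time, the measured TCP pose, the force, the opening and the grip force at its end, in the units of the state.
- sensors.sense(): the state, without advancing time (a new reading comes with each control period).
- grab_frame(name): name is "side" or "top"; returns (picture, depth): 384x512x3 uint8, red, green, blue; 384x512 float32, mm along the optical axis (not along the pixel's ray), 0 where there is no reading.
- camera_params(name): a dict with "camera_matrix" (3x3 intrinsics, pixels), "world_from_camera" (4x4, takes a point from camera to world coordinates). Camera axes: x right, y down, z forward; pixel columns grow to the right and rows downward; lengths in mm; the calibration is good to about 2 mm. A picture is of the moment at which its call begins. camera_params takes no time and is no camera call.
- order.sign_off(): hands the job in; it is judged then, once.
The state is a dict: "clock": time; "qpos": joint angles; "qvel": joint speeds; "joint_efforts": joint torques, N m; "eef_pos": TCP position; "tcp_rot": TCP orientation; "contact_force": force on the tool from outside, world axes, zero at the start; "wrist_torque": the same for the moment, N m; "opening": opening from 0.0 (shut) to 1.0 (fully open); "grasp_force": force on a finger pad.
Only numpy, scipy, OpenCV 4.12 (cv2) and the standard library are available. Lean on these libraries where they do the work, as an engineer would, in place of code of your own. Each camera call takes 0.05 s, during which the arm holds its last target. There are 200 camera calls.

## Task

Turn the wooden turntable by pushing at its rim, where it has finger posts, without touching what stands on it, until the steel coffee grinder is round at the front, in the middle of the side facing the robot. Then take the grinder out from under the wire shelf and stand it upright in the middle of the bamboo coaster, leaving its empty place on the turntable at the front. Do not knock the shelf, the cups or any of the other things on the worktop or turntable.

Things in the scene. Friction and masses are not known exactly. Their poses are not given: they have to be found in the camera images.
- rack: Fixed steel wire shelf bridging the turntable. Origin on the worktop at the turntable's axis; x to the back, so -x is the front (robot side); y left. Four 8 mm rods along y, at x = -120, -80, -40, 0 mm, y = -270 to 270, underside 310 mm up, carried by arms at y = +-270 to 12 mm posts at x = 120. Fixed on it, at y = +-215, x = -60: two ceramic pots, 56 mm wide, tops 380 mm up.
- shelf_edge (a point): Middle of the shelf's front edge, underside of the front rod, 310 mm above the worktop, 120 mm in front of the turntable's axis. The shelf hangs over the front half of the turntable, so a tool reaching beneath must lean back towards the robot, about 30 to 35 degrees from vertical.
- susan_top: Turning wooden disc, 300 mm across, top face 30 mm above the worktop. Origin on its axis at its underside (z = 12 mm). Turns either way about z (up to 12 rad) and stays where left; about 2 N at the rim moves it. Six upright round finger posts, 14 mm thick, 40 mm tall (tops at z = 70 mm), on a 135 mm radius at 30, 90, 150, 210, 270, 330 degrees from its x axis; grinder_spot is at 180.
- grinder_spot (a point): The grinder's place on the disc's top face (a dark round mark 68 mm across), 85 mm from the axis, on the disc's -x side. Front means: this point on the rack's -x side, less than 25 mm off the rack's x axis.
- grinder: Steel hand coffee grinder, loose, about 0.5 kg: upright cylinder 49 mm across, 135 mm tall, cap and hub to 150 mm; on top a flat crank arm 13 mm wide reaches 63 mm along the grinder's +x to an upright black knob (24 mm thick, top at 180 mm). Origin at the centre of its underside. Stands on grinder_spot, crank roughly inward over the turntable's middle.
- coaster: Square bamboo coaster lying on the worktop to the left or right of the turntable, fixed, 110 x 110 x 8 mm. Origin at the centre of its underside (worktop height).
- canister: Bystander: closed blue plastic canister with a press button in its lid, 84 mm in diameter, 117 mm tall, loose on the turntable. Origin at the centre of its underside.
- cezve: Bystander: white ceramic cezve (small coffee pot), 72 mm wide, 68 mm tall, with a round handle rising along its +x to 97 mm out and 118 mm high; loose on the turntable. Origin at the centre of its underside.
- canister_spot (a point): Canister's place on the disc's top face, 70 mm from the axis at 60 degrees.
- cezve_spot (a point): Cezve's place on the disc's top face, 80 mm from the axis at -60 degrees.
- cup_a: Bystander: waisted tulip-shaped glass cup, 64 mm across the rim, 82 mm tall, loose, upright, across the turntable from the coaster. Origin at the centre of its underside.
- cup_b: Bystander: waisted tulip-shaped glass cup, 64 mm across the rim, 82 mm tall, loose, upright, about 105 mm behind the coaster. Origin at the centre of its underside.
- cup_c: Bystander: waisted tulip-shaped glass cup, 64 mm across the rim, 82 mm tall, loose, upright, about 105 mm behind cup_a. Origin at the centre of its underside.
- saucer: Bystander: white ceramic saucer 120 mm in diameter, 15 mm high, loose, between robot and turntable. Origin at the centre of its underside.
- jar: Bystander: amber glass jar 68 mm in diameter, 110 mm tall, loose, front left of the turntable. Origin at the centre of its underside.
Not all that is in view belongs to the job. What is shaped like the grinder but green is not meant. There is more than one size of the coaster; the one meant has the size given above.

How it is judged:
By the outcome, as a careful person would: the job done as asked, in the order asked, and still so for the second after the job is handed in, with the robot touching nothing.
It also fails if it takes over 72 s, if anything falls off the work surface, if the arm or the gripper's body presses on something with over 40 N, if the wrist force passes 120 N, or if a joint passes its speed limit or range.

## Working session

There is one attempt and no reset: what is moved stays moved. The work goes in short steps, Python scripts to look and compute and a tool call to move; the robot and the scene stay as the last step left them, time stands still between calls to the robot, and variables do not carry over. Pictures are saved under pics/ and viewed, at most 10 in all, crops included, and the job is handed in when it is done.

Besides the shell and the picture viewer there is one more tool, called after "Call:" as name(argument=value, ...) on one line, values as JSON. move_arm: Moves the arm, as the interface text tells. Its arguments: {"type":"object","properties":{"motion":{"type":"array","items":{"type":"array","items":{"type":"number"}}},"grip_force":{"type":"number"}},"required":["motion"]}

```bash
mkdir -p pics; cat > h.py <<'E'
import numpy as np, cv2
from rig import sensors, grab_frame, camera_params, order
from scipy.spatial.transform import Rotation as R
def cloud(n,d):
    c=camera_params(n);K=np.array(c["camera_matrix"]);T=np.array(c["world_from_camera"])
    v,u=np.mgrid[:d.shape[0],:d.shape[1]]
    p=np.stack([(u-K[0,2])/K[0,0]*d,(v-K[1,2])/K[1,1]*d,d],-1)
    return p@T[:3,:3].T+T[:3,3]
def ray(n,u,v,z):
    c=camera_params(n);K=np.array(c["camera_matrix"]);T=np.array(c["world_from_camera"])
    r=T[:3,:3]@np.linalg.solve(K,[u,v,1]);o=T[:3,3]
    return o+r*(z-o[2])/r[2]
def snap(n,f):
    im,d=grab_frame(n); cv2.imwrite(f"pics/{f}.png",im[...,::-1]); np.savez(f"pics/{f}.npz",im=im,d=d); return im,d
E
python3 - <<'E'
from h import *
print(sensors.sense())
a,_=snap("side","s0");b,_=snap("top","t0")
for n in("side","top"):
    c=camera_params(n);print(n,np.round(c["camera_matrix"],1).tolist(),np.round(c["world_from_camera"],3).tolist())
E
```

```text
{'clock': 0.0, 'qpos': array([ 1.11556666e+00,  3.53656733e-01,  1.63414635e+00, -9.04910697e-07,
        1.15522223e+00, -2.40823415e-03]), 'qvel': array([ 0.00032651,  0.00051694, -0.00059404, -0.00147228,  0.00272222,
       -0.00111101]), 'joint_efforts': array([-2.77285362e-03, -6.05238175e+01, -3.42067122e+01, -3.59057103e-04,
        9.32371389e-03, -6.91406132e-07]), 'eef_pos': array([273.22894004, 561.56623912, 230.55110579]), 'tcp_rot': array([-3.14015999e+00, -2.62281656e-06,  2.68877159e+00]), 'contact_force': array([-0.97880696, -0.65050857,  0.06076601]), 'wrist_torque': array([ 0.00741748, -0.00860405,  0.01596865]), 'grasp_force': 0.0, 'opening': 0.9973488046750156}
side [[390.1, 0.0, 259.5], [0.0, 390.1, 182.0], [0.0, 0.0, 1.0]] [[0.941, -0.241, 0.239, 263.969], [-0.339, -0.634, 0.695, -783.656], [-0.016, -0.734, -0.678, 985.708], [0.0, 0.0, 0.0, 1.0]]
top [[365.4, 0.0, 249.2], [0.0, 365.4, 186.0], [0.0, 0.0, 1.0]] [[-0.016, -0.989, 0.144, 407.017], [-1.0, 0.013, -0.019, 19.158], [0.017, -0.144, -0.989, 1273.245], [0.0, 0.0, 0.0, 1.0]]
```

View pics/s0.png

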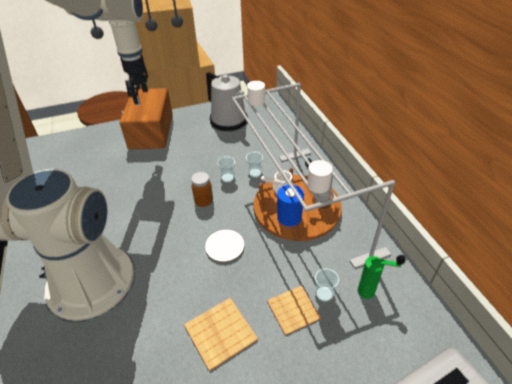

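View pics/t0.png

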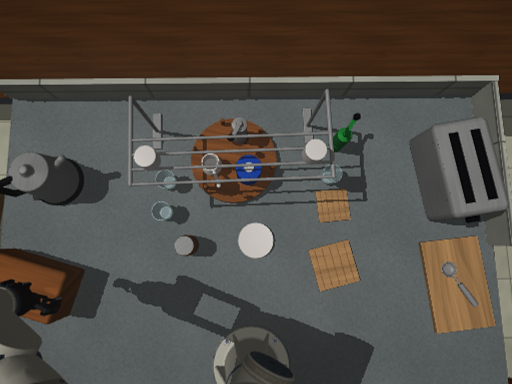

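Side view: blue canister (290,205), turntable (297,210), cezve (283,180), two bamboo squares (293,310) and (220,333), and the green lookalike (370,277). Top view: steel grinder at the back (239,128), canister (249,168), cezve (210,163), small coaster (333,206), large bamboo square (334,265).

Candidates for the grinder: steel (top 239,128), green (top 343,138), kettle (top 45,178). I choose the steel one. Candidates for the coaster: small square (333,206), large square (334,265), cutting board (457,285). I choose the one that measures 110 mm.

```bash
python3 - <<'E'
from h import *
t=np.load("pics/t0.npz");s=np.load("pics/s0.npz")
P={n:cloud(n,x["d"]) for n,x in(("top",t),("side",s))}
I={"top":t["im"],"side":s["im"]}
H={n:cv2.cvtColor(I[n],cv2.COLOR_RGB2HSV) for n in I}
def circ(p):
    A=np.c_[2*p[:,:2],np.ones(len(p))];x=np.linalg.lstsq(A,(p[:,:2]**2).sum(1),rcond=None)[0]
    return x[0],x[1],np.sqrt(x[2]+x[0]**2+x[1]**2)
# coasters/bamboo
for n in P:
    h=H[n];m=((h[...,0]>8)&(h[...,0]<24)&(h[...,1]>90)&(h[...,2]>120)&(P[n][...,2]<45)).astype(np.uint8)
    m=cv2.morphologyEx(m,cv2.MORPH_CLOSE,np.ones((5,5)))
    for c in cv2.findContours(m,0,2)[0]:
        if cv2.contourArea(c)<300: continue
        mm=np.zeros_like(m);cv2.drawContours(mm,[c],-1,1,-1);pz=P[n][mm>0][:,2];z=np.median(pz)
        w=np.array([ray(n,*q[0],z)[:2] for q in c],np.float32);r=cv2.minAreaRect(w)
        (u,v),_=cv2.minEnclosingCircle(c);print(n,"bamboo px",int(u),int(v),"z",round(z,1),np.round(r[0]),np.round(r[1]),round(r[2],1))
# disc
for n in P:
    p=P[n];h=H[n]
    m=(p[...,2]>24)&(p[...,2]<36)&(p[...,0]>350)&(p[...,0]<800)&(abs(p[...,1])<260)&(h[...,1]>110)&((h[...,0]<14))
    q=p[m];hull=cv2.convexHull(q[:,:2].astype(np.float32))[:,0];print(n,"disc",len(q),np.median(q[:,2]),circ(hull),cv2.minEnclosingCircle(hull))
# posts: brown at z 55..75
    m=((p[...,2]>58)&(p[...,2]<80)&(p[...,0]>350)&(p[...,0]<850)&(abs(p[...,1])<260)&(h[...,1]>90)&((h[...,0]<16)|(h[...,0]>174))).astype(np.uint8)
    k,l,st,ce=cv2.connectedComponentsWithStats(m)
    for i in range(1,k):
        if st[i,4]>3: print(n,"post",st[i,4],np.round(ce[i]),np.round(p[l==i].mean(0)))
# rack: z 300..330 ends
    m=(p[...,2]>300)&(p[...,2]<322)&(p[...,0]>350)&(abs(p[...,1])<500);q=p[m]
    r=cv2.minAreaRect(q[:,:2].astype(np.float32));print(n,"rack",len(q),r, cv2.boxPoints(r).round().tolist())
np.set_printoptions(suppress=True)
p=P["top"]
for nm,(u0,u1,v0,v1) in dict(grinder=(225,262,105,148),).items():
    for z0,z1 in((40,120),(120,140),(140,158),(158,172),(172,190)):
        q=p[v0:v1,u0:u1].reshape(-1,3);q=q[(q[:,2]>z0)&(q[:,2]<z1)];
        if len(q):print(nm,z0,len(q),q.mean(0).round(),q.min(0).round(),q.max(0).round())
c=I["top"][85:220,115:375][...,::-1];cv2.imwrite("pics/c1.png",cv2.resize(c,None,fx=3,fy=3,interpolation=cv2.INTER_CUBIC))
E
```

```text
top bamboo px 333 264 z 9.8 [ 316. -288.] [141. 142.] 13.5
top bamboo px 457 284 z 20.2 [ 250. -700.] [299. 199.] 5.7
top bamboo px 333 205 z 7.5 [ 521. -295.] [105. 109.] 5.0
side bamboo px 219 334 z 9.7 [ 316. -289.] [143. 145.] 13.7
side bamboo px 294 308 z 7.0 [ 521. -295.] [111. 111.] 4.9
side bamboo px 317 220 z 29.2 [715. -55.] [124. 110.] 65.6
side bamboo px 269 209 z 29.5 [576.  71.] [248.  82.] 74.2
side bamboo px 102 105 z -150.5 [  62. 1266.] [328. 253.] 72.8
side bamboo px 176 75 z -89.8 [ 533. 1388.] [778. 401.] 86.1
side bamboo px 376 163 z -90.3 [1115.  970.] [2964.  472.] 89.9
top disc 2887 29.033395583104493 (np.float64(679.8360314168079), np.float64(48.59977145913399), np.float64(146.59800481645652)) ((682.3079833984375, 48.292964935302734), 149.11248779296875)
top post 15 [222. 121.] [810.  85.  66.]
top post 15 [260. 130.] [777. -45.  66.]
top post 14 [194. 148.] [714. 179.  68.]
top post 11 [272. 167.] [647. -83.  69.]
top post 14 [206. 186.] [584. 142.  68.]
top post 14 [245. 196.] [551.  12.  68.]
top post 19 [195. 244.] [396. 176.  73.]
top rack 2895 ((681.83
[... 414 characters left out ...]
[387. 179.  69.]
side post 16 [260. 186.] [584. 140.  67.]
side post 19 [337. 208.] [777. -47.  67.]
side post 22 [265. 214.] [552.  10.  66.]
side post 21 [305. 227.] [649. -84.  67.]
side rack 2957 ((888.1343994140625, 132.86627197265625), (666.6061401367188, 712.2918090820312), 1.7081801891326904) [[544.0, 479.0], [566.0, -233.0], [1232.0, -213.0], [1211.0, 499.0]]
grinder 40 67 [751.   7.  66.] [739. -48.  40.] [782.  46. 110.]
grinder 120 12 [747.  20. 131.] [741.   5. 122.] [759.  50. 139.]
grinder 140 18 [744.  23. 148.] [739.   5. 141.] [757.  50. 156.]
grinder 158 131 [764.  25. 165.] [740.   5. 158.] [786.  49. 172.]
grinder 172 74 [749.  34. 178.] [727.  18. 173.] [772.  49. 184.]
```

View pics/c1.png

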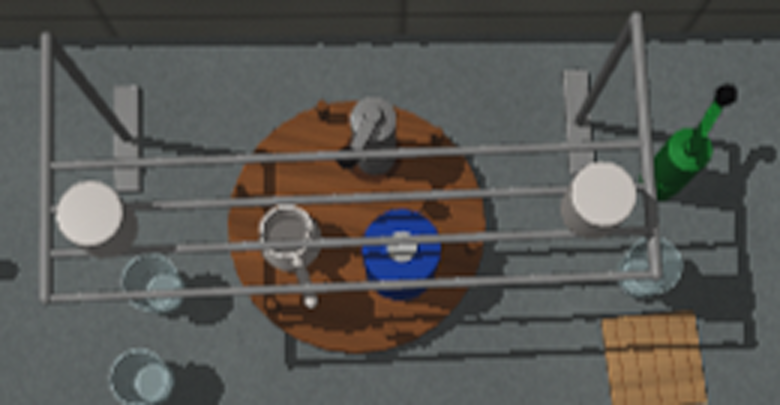

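Crop: steel grinder at the back of the disc, with its crank towards the front-left at crop (372,120). Canister at (402,250). Cezve at (287,235), handle end at (310,300). The green lookalike stands outside the disc. The posts give the axis at (681,48) with post angles 16°+60k and the grinder at -14°. It must turn about -164°, by pushing front posts to the left in three strokes.

```bash
cat >> h.py <<'E'
C=np.array([681.,48.]); RY=np.radians(1.45)
def des(lean=0.576,yaw=0.):
    z=np.array([np.sin(lean),0,-np.cos(lean)]);y=np.array([0,1.,0]);x=np.cross(y,z)
    return R.from_euler('z',yaw)*R.from_matrix(np.c_[x,y,z])
def rel(pts,lean=0.576,yaw=0.,base=None):
    """rows (rotvec, shift m) for world TCP targets, from measured pose"""
    s=sensors.sense();p0=np.array(s["eef_pos"]) if base is None else np.array(base);R0=R.from_euler('xyz',s["tcp_rot"])
    print("t",round(s["clock"],2),"tcp",p0.round(1),"q",np.round(s["qpos"],2),"F",np.round(s["contact_force"],1),"rot err",(R0.inv()*des(lean,yaw)).as_rotvec().round(3))
    for p in pts: print(np.round(p,0),"->",((R0.inv()*des(lean,yaw)).as_rotvec().round(3)).tolist(),(R0.inv().apply(np.array(p)-p0)/1000).round(4).tolist())
def onring(a,r=135,z=42): a=np.radians(a);return [C[0]+r*np.cos(a),C[1]+r*np.sin(a),z]
def posts():
    """post angles + disc yaw mod 60 from the top view"""
    im,d=grab_frame("top");p=cloud("top",d);h=cv2.cvtColor(im,cv2.COLOR_RGB2HSV)
    m=((p[...,2]>58)&(p[...,2]<78)&(h[...,1]>90)&((h[...,0]<16)|(h[...,0]>174))&(abs(np.hypot(p[...,0]-C[0],p[...,1]-C[1])-135)<14)).astype(np.uint8)
    k,l,st,ce=cv2.connectedComponentsWithStats(m)
    for i in range(1,k):
        if st[i,4]>3:
            q=p[l==i].mean(0);print("post",st[i,4],q.round(),"ang",round(np.degrees(np.arctan2(q[1]-C[1],q[0]-C[0]))%360,1))
    return im,d
E
python3 - <<'E'
from h import *
rel([[440,-20,200],[525,-20,120],onring(207)])
t=np.load("pics/t0.npz");p=cloud("top",t["d"])
for nm,(u0,u1,v0,v1,z0,z1) in dict(cups=(150,180,168,225,50,95),handle=(213,225,178,192,80,125),cupb=(318,345,165,186,50,95),saucer=(236,276,222,260,5,30),jar=(170,195,233,257,90,120)).items():
    q=p[v0:v1,u0:u1].reshape(-1,3);q=q[(q[:,2]>z0)&(q[:,2]<z1)]
    print(nm,len(q),q.min(0).round(),q.max(0).round(),np.median(q,0).round())
for u,v,z in((160,210,82),(164,178,82),(332,174,82),(218,185,115),(239,125,180)):print(u,v,ray("top",u,v,z).round())
E
```

```text
t 0.1 tcp [273.2 561.7 230.6] q [ 1.12  0.35  1.63  0.    1.16 -0.  ] F [-0.2  0.2  0.1] rot err [-0.132 -0.566 -0.44 ]
[440 -20 200] -> [-0.132, -0.566, -0.44] [-0.4044, -0.4501, 0.0312]
[525 -20 120] -> [-0.132, -0.566, -0.44] [-0.4808, -0.4128, 0.1111]
[561. -13.  42.] -> [-0.132, -0.566, -0.44] [-0.51, -0.391, 0.1891]
cups 341 [473. 243.  50.] [639. 315.  86.] [529. 289.  72.]
handle 6 [598.  96. 113.] [604. 110. 125.] [602. 103. 122.]
cupb 145 [ 591. -314.   51.] [ 649. -252.   87.] [ 624. -299.   74.]
saucer 962 [340. -91.   5.] [462.  43.  20.] [403. -24.  13.]
jar 293 [361. 176.  96.] [417. 233. 116.] [390. 205. 108.]
160 210 [506. 288.  82.]
164 178 [611. 277.  82.]
332 174 [ 617. -279.   82.]
218 185 [580.  97. 115.]
239 125 [758.  27. 180.]
```

Careful with the scale: shifts go in shares of 0.75 m and turns go in shares of pi rad. That gives: -0.36 m / 0.75 = -0.48, -0.32 m / 0.75 = -0.4267, -0.566 rad / 3.1416 = -0.1802.

Call:
move_arm(motion=[[0,0,0,-0.0467,-0.06,0,0],[-0.0064,-0.0286,-0.0223,-0.1,-0.12,0,0],[-0.0127,-0.0573,-0.0446,-0.1533,-0.18,0,0],[-0.0191,-0.0859,-0.0668,-0.2067,-0.24,0,0],[-0.0255,-0.1146,-0.0891,-0.2667,-0.3,0,0],[-0.0318,-0.1432,-0.1114,-0.32,-0.36,0.0133,0],[-0.0382,-0.1687,-0.1305,-0.3733,-0.42,0.0133,0],[-0.042,-0.1802,-0.1401,-0.4267,-0.48,0.0267,0]])

```text
clock: 1.1
eef_pos: [401.2, 104.8, 212.2]
tcp_rot: [3.139, 0.572, 3.14]
contact_force: [1.0, 0.4, -0.5]
opening: -0.003
grasp_force: 0.0
```

```bash
python3 - <<'E'
from h import *
rel([[440,-20,200],[525,-20,120],onring(208)])
E
```

```text
t 1.1 tcp [401.2 104.8 212.2] q [ 0.44 -0.2   2.44 -0.57  0.44 -0.67] F [ 1.   0.4 -0.5] rot err [ 0.002 -0.004 -0.001]
[440 -20 200] -> [0.002, -0.004, -0.001] [-0.0262, -0.1249, 0.031]
[525 -20 120] -> [0.002, -0.004, -0.001] [-0.0543, -0.1251, 0.1443]
[562. -15.  42.] -> [0.002, -0.004, -0.001] [-0.0431, -0.1206, 0.2298]
```

In the tool's units: 0.23 m / 0.75 = 0.3067, 0.205 m / 0.75 = 0.2733.

Call:
move_arm(motion=[[0,0,0,-0.016,-0.06,0.02,0],[0,0,0,-0.0333,-0.12,0.04,0],[0,0,0,-0.0467,-0.16,0.0933,0],[0,0,0,-0.0667,-0.1627,0.1467,0],[0,0,0,-0.072,-0.1667,0.192,0],[0,0,0,-0.072,-0.1667,0.2333,0],[0,0,0,-0.064,-0.1667,0.2733,0],[0,0,0,-0.0573,-0.1667,0.3067,0]])

```text
clock: 2.1
eef_pos: [554.2, -12.1, 94.0]
tcp_rot: [3.132, 0.547, 3.136]
contact_force: [1.0, -0.1, -0.5]
opening: -0.007
grasp_force: 0.0
```

```bash
python3 - <<'E'
from h import *
posts()
rel([onring(a) for a in (205,200,192,184,176,168,160,152,148,144)])
E
```

```text
post 16 [810.  85.  66.] ang 15.8
post 14 [777. -45.  68.] ang 316.1
post 14 [714. 179.  69.] ang 76.0
post 11 [646. -83.  69.] ang 255.2
post 14 [583. 141.  69.] ang 136.6
post 11 [552.  12.  69.] ang 195.7
t 2.15 tcp [555.9 -12.5  92.2] q [-0.04  0.3   2.29  1.29  0.03 -2.89] F [ 1.7 -0.3 -1.5] rot err [ 0.005 -0.031 -0.005]
[559.  -9.  42.] -> [0.005, -0.031, -0.005] [0.0237, 0.0031, 0.0443]
[554.   2.  42.] -> [0.005, -0.031, -0.005] [0.0276, 0.0139, 0.0421]
[549.  20.  42.] -> [0.005, -0.031, -0.005] [0.0321, 0.032, 0.0395]
[546.  39.  42.] -> [0.005, -0.031, -0.005] [0.0345, 0.0507, 0.0382]
[546.  57.  42.] -> [0.005, -0.031, -0.005] [0.0346, 0.0695, 0.0383]
[549.  76.  42.] -> [0.005, -0.031, -0.005] [0.0324, 0.0882, 0.0398]
[554.  94.  42.] -> [0.005, -0.031, -0.005] [0.0281, 0.1063, 0.0426]
[562. 111.  42.] -> [0.005, -0.031, -0.005] [0.0216, 0.1235, 0.0466]
[567. 120.  42.] -> [0.005, -0.031, -0.005] [0.0176, 0.1317, 0.0491]
[572. 127.  42.] -> [0.005, -0.031, -0.005] [0.0132, 0.1395, 0.0519]
```

Call:
move_arm(motion=[[0,0,0,0,0,0,0],[0,0,0,0,0,0,0]])

```text
clock: 2.4
eef_pos: [553.2, -11.7, 94.8]
tcp_rot: [3.132, 0.548, 3.137]
contact_force: [1.0, 0.3, 0.4]
opening: 0.001
grasp_force: 0.0
```

```bash
python3 - <<'E'
from h import *
rel([])
E
```

```text
t 2.4 tcp [553.2 -11.7  94.8] q [-0.04  0.29  2.29  1.25  0.03 -2.85] F [1.  0.3 0.4] rot err [ 0.007 -0.028 -0.004]
```

Near a wrist singularity (j5≈0), so I turn the closed tool half round here. That moves the wrist to the branch that allows the lean (j4≈π) and keeps j6 away from its limit.

In the tool's units: 1.44 rad / 3.1416 = 0.4584.

Call:
move_arm(motion=[[0,0,0.0573,0,0,0,0],[0,0,0.1146,0,0,0,0],[0,0,0.1719,0,0,0,0],[0,0,0.2292,0,0,0,0],[0,0,0.2865,0,0,0,0],[0,0,0.3438,0,0,0,0],[0,0,0.4011,0,0,0,0],[0,0,0.4584,0,0,0,0]])

```text
clock: 3.4
eef_pos: [553.5, -11.7, 95.5]
tcp_rot: [2.595, 0.057, 1.678]
contact_force: [0.6, -0.4, 0.8]
opening: -0.002
grasp_force: 0.0
```

```bash
python3 - <<'E'
from h import *
rel([])
E
```

```text
t 3.4 tcp [553.5 -11.7  95.5] q [-0.04  0.29  2.29  1.25  0.03 -1.41] F [ 0.6 -0.4  0.8] rot err [-0.014 -0.027 -1.45 ]
```

In the tool's units: 0.18 rad / 3.1416 = 0.0573.

Call:
move_arm(motion=[[0,0,0.0573,0,0,0,0],[0,0,0.1146,0,0,0,0],[0,0,0.1719,0,0,0,0],[0,0,0.2292,0,0,0,0],[0,0,0.2865,0,0,0,0],[0,0,0.3438,0,0,0,0],[0,0,0.4011,0,0,0,0],[0,0,0.4584,0,0,0,0]])

```text
clock: 4.4
eef_pos: [553.4, -11.7, 95.5]
tcp_rot: [2.997, -0.531, 0.293]
contact_force: [0.5, -0.2, 0.2]
opening: 0.001
grasp_force: 0.0
```

```bash
cat >> h.py <<'E'
def des(lean=0.62,az=0.):   # half-turned tool, leaning along azimuth az
    z=np.array([np.sin(lean),0,-np.cos(lean)]);y=np.array([0,-1.,0]);x=np.cross(y,z)
    return R.from_euler('z',az)*R.from_matrix(np.c_[x,y,z])
def rel(pts=[],lean=0.62):
    """rows for targets [x,y,z(,az,lean)] ; az default radial"""
    s=sensors.sense();p0=np.array(s["eef_pos"]);R0=R.from_euler('xyz',s["tcp_rot"])
    print("t",round(s["clock"],2),"tcp",p0.round(1),"toolz",R0.as_matrix()[:,2].round(3),"y",R0.as_matrix()[:,1].round(3),"q",np.round(s["qpos"],2),"F",np.round(s["contact_force"],1))
    for p in pts:
        az=p[3] if len(p)>3 else np.arctan2(p[1],p[0]); l=p[4] if len(p)>4 else lean
        print(np.round(p[:3],0),"->",((R0.inv()*des(l,az)).as_rotvec().round(3)).tolist(),(R0.inv().apply(np.array(p[:3])-p0)/1000).round(4).tolist())
E
python3 - <<'E'
from h import *
rel([[554,-14,95],onring(208,z=75),onring(208)])
E
```

```text
t 4.4 tcp [553.4 -11.7  95.5] toolz [ 0.522  0.007 -0.853] y [ 0.216 -0.968  0.124] q [-0.04  0.29  2.29  1.25  0.03  0.03] F [ 0.5 -0.2  0.2]
[554 -14  95] -> [-0.03, 0.068, 0.273] [-0.0004, 0.0023, 0.0007]
[562. -15.  75.] -> [-0.031, 0.068, 0.274] [-0.0044, 0.0028, 0.0218]
[562. -15.  42.] -> [-0.031, 0.068, 0.274] [-0.0211, -0.0013, 0.05]
```

In the tool's units: 0.036 m / 0.75 = 0.048, 0.022 m / 0.75 = 0.0293, 0.273 rad / 3.1416 = 0.0869.

Call:
move_arm(motion=[[-0.0048,0.0111,0.0414,0,0,0,0],[-0.0095,0.0216,0.0869,0,0.0027,0,0],[-0.0095,0.0216,0.0869,0,0.0027,0,0],[-0.0095,0.0216,0.0869,0,0.0027,0,0],[-0.0095,0.0216,0.0869,0,0.0027,0,0],[-0.0095,0.0216,0.0869,-0.0027,0.004,0.0133,0],[-0.0095,0.0216,0.0869,-0.0053,0.004,0.0293,0],[-0.0095,0.0216,0.0869,-0.016,0.0013,0.048,0]])

```text
clock: 5.4
eef_pos: [563.3, -15.5, 58.9]
tcp_rot: [3.139, -0.621, -0.02]
contact_force: [0.3, 0.5, -0.0]
opening: 0.001
grasp_force: 0.0
```

```bash
python3 - <<'E'
from h import *
rel([onring(208)])
E
```

```text
t 5.4 tcp [563.3 -15.5  58.9] toolz [ 0.582 -0.014 -0.813] y [-0.022 -1.     0.002] q [-0.03  0.41  2.33  3.12  0.22 -1.56] F [ 0.3  0.5 -0. ]
[562. -15.  42.] -> [-0.001, -0.001, 0.006] [-0.011, -0.0002, 0.0129]
```

```bash
python3 - <<'E'
from h import *
rel([onring(a) for a in (208,206,203,199,194,188,182,176,170,164,158,153,149,146)])
E
```

```text
t 5.4 tcp [563.3 -15.5  58.9] toolz [ 0.582 -0.014 -0.813] y [-0.022 -1.     0.002] q [-0.03  0.41  2.33  3.12  0.22 -1.56] F [ 0.3  0.5 -0. ]
[562. -15.  42.] -> [-0.001, -0.001, 0.006] [-0.011, -0.0002, 0.0129]
[560. -11.  42.] -> [0.003, -0.001, -0.0] [-0.0129, -0.0043, 0.0115]
[557.  -5.  42.] -> [0.01, -0.001, -0.01] [-0.0153, -0.0107, 0.0097]
[553.   4.  42.] -> [0.019, -0.001, -0.023] [-0.0182, -0.0194, 0.0077]
[550.  15.  42.] -> [0.031, -0.001, -0.039] [-0.0211, -0.0306, 0.0055]
[547.  29.  42.] -> [0.045, -0.001, -0.06] [-0.0236, -0.0444, 0.0038]
[546.  43.  42.] -> [0.06, -0.001, -0.081] [-0.0248, -0.0585, 0.0029]
[546.  57.  42.] -> [0.075, -0.001, -0.102] [-0.0248, -0.0726, 0.0028]
[548.  71.  42.] -> [0.09, -0.001, -0.122] [-0.0237, -0.0867, 0.0036]
[551.  85.  42.] -> [0.104, -0.001, -0.141] [-0.0213, -0.1005, 0.0052]
[556.  99.  42.] -> [0.117, -0.001, -0.159] [-0.0178, -0.114, 0.0077]
[561. 109.  42.] -> [0.126, -0.001, -0.173] [-0.014, -0.1248, 0.0104]
[565. 118.  42.] -> [0.134, -0.001, -0.183] [-0.0104, -0.1331, 0.013]
[569. 123.  42.] -> [0.139, -0.001, -0.19] [-0.0074, -0.1392, 0.0151]
```

In the tool's units: -0.0726 m / 0.75 = -0.0968, -0.0585 m / 0.75 = -0.078, -0.102 rad / 3.1416 = -0.0325.

Call:
move_arm(motion=[[0,0,0,-0.0147,0,0.0173,0],[0.001,0,0,-0.0173,-0.0057,0.0153,0],[0.0032,0,-0.0032,-0.0204,-0.0143,0.0129,0],[0.006,0,-0.0073,-0.024,-0.0259,0.0103,0],[0.0099,0,-0.0124,-0.028,-0.0408,0.0073,0],[0.0143,0,-0.0191,-0.0315,-0.0592,0.0051,0],[0.0191,0,-0.0258,-0.0331,-0.078,0.0039,0],[0.0239,0,-0.0325,-0.0331,-0.0968,0.0037,0]])

```text
clock: 6.4
eef_pos: [545.5, 58.4, 40.8]
tcp_rot: [3.141, -0.618, 0.108]
contact_force: [-0.5, -1.1, 0.2]
opening: -0.0
grasp_force: 0.6
```

```bash
python3 - <<'E'
from h import *
posts()
rel([onring(a) for a in (170,164,158,153,149,146)])
E
```

```text
post 15 [813.  26.  67.] ang 350.4
post 17 [767. 152.  67.] ang 50.5
post 15 [726. -78.  68.] ang 289.7
post 16 [635. 174.  67.] ang 110.2
post 15 [594. -55.  68.] ang 229.8
post 14 [548.  71.  70.] ang 170.0
t 6.45 tcp [545.9  59.3  40.9] toolz [ 0.576  0.062 -0.815] y [ 0.109 -0.994  0.001] q [ 0.1   0.45  2.36  3.13  0.29 -1.57] F [ 0.5  0.8 -1.2]
[548.  71.  42.] -> [0.013, 0.002, -0.016] [0.0034, -0.0118, 0.0011]
[551.  85.  42.] -> [0.026, 0.002, -0.035] [0.0072, -0.0251, 0.0038]
[556.  99.  42.] -> [0.039, 0.002, -0.053] [0.0122, -0.0379, 0.0073]
[561. 109.  42.] -> [0.049, 0.002, -0.067] [0.0171, -0.048, 0.0108]
[565. 118.  42.] -> [0.056, 0.002, -0.077] [0.0215, -0.0557, 0.0139]
[569. 123.  42.] -> [0.061, 0.002, -0.085] [0.0251, -0.0612, 0.0165]
```

In the tool's units: -0.0612 m / 0.75 = -0.0816, -0.0557 m / 0.75 = -0.0743, -0.085 rad / 3.1416 = -0.0271.

Call:
move_arm(motion=[[0.0041,0,-0.0051,0.0045,-0.0157,0.0015,0],[0.0083,0,-0.0111,0.0096,-0.0335,0.0051,0],[0.0124,0,-0.0169,0.0163,-0.0505,0.0097,0],[0.0156,0,-0.0213,0.0227,-0.064,0.0144,0],[0.0178,0,-0.0245,0.0287,-0.0743,0.0185,0],[0.0194,0,-0.0271,0.0333,-0.0816,0.022,0],[0.0194,0,-0.0271,0.036,-0.08,0.0067,0],[0.0194,0,-0.0271,0.04,-0.0773,-0.0267,0]])

```text
clock: 7.45
eef_pos: [551.9, 116.2, 74.6]
tcp_rot: [3.141, -0.617, 0.21]
contact_force: [0.1, 0.6, -0.8]
opening: -0.003
grasp_force: 0.0
```

```bash
python3 - <<'E'
from h import *
posts()
rel([[520,105,75],[500,60,90],[500,0,90],[525,-25,70],[562,-25,45]])
E
```

```text
post 15 [806.  95.  68.] ang 20.6
post 13 [784. -37.  68.] ang 320.3
post 16 [576. 134.  67.] ang 140.7
post 15 [554.   1.  68.] ang 200.3
t 7.5 tcp [551.1 115.9  76.9] toolz [ 0.567  0.12  -0.815] y [ 0.208 -0.978  0.   ] q [ 0.2   0.36  2.33  3.12  0.16 -1.55] F [-0.2  0.3  1.4]
[520 105  75] -> [-0.006, 0.001, 0.009] [-0.0278, 0.0042, -0.0174]
[500  60  90] -> [-0.052, 0.001, 0.074] [-0.0427, 0.044, -0.0464]
[500   0  90] -> [-0.121, 0.001, 0.171] [-0.0529, 0.1027, -0.0536]
[525 -25  70] -> [-0.149, 0.001, 0.21] [-0.0488, 0.1324, -0.0262]
[562 -25  45] -> [-0.147, 0.001, 0.207] [-0.0338, 0.1401, 0.0152]
```

```bash
python3 - <<'E'
from h import *
rel([[532,100,80],[528,60,80],[528,10,80],[535,-30,78],[562,-28,60],[559,-23,44]])
E
```

```text
t 7.5 tcp [551.1 115.9  76.9] toolz [ 0.567  0.12  -0.815] y [ 0.208 -0.978  0.   ] q [ 0.2   0.36  2.33  3.12  0.16 -1.55] F [-0.2  0.3  1.4]
[532 100  80] -> [-0.014, 0.001, 0.02] [-0.0162, 0.0116, -0.0153]
[528  60  80] -> [-0.056, 0.001, 0.079] [-0.0261, 0.0499, -0.0224]
[528  10  80] -> [-0.11, 0.001, 0.156] [-0.0346, 0.0988, -0.0284]
[535 -30  78] -> [-0.154, 0.001, 0.217] [-0.037, 0.1394, -0.0276]
[562 -28  60] -> [-0.15, 0.001, 0.212] [-0.0256, 0.143, 0.0026]
[559 -23  44] -> [-0.145, 0.001, 0.205] [-0.0364, 0.1375, 0.0145]
```

In the tool's units: 0.143 m / 0.75 = 0.1907, 0.1394 m / 0.75 = 0.1859, 0.217 rad / 3.1416 = 0.0691.

Call:
move_arm(motion=[[-0.0045,0,0.0064,-0.0213,0.0155,-0.0204,0],[-0.0111,0,0.0159,-0.028,0.04,-0.0253,0],[-0.0178,0,0.0255,-0.0347,0.0667,-0.0299,0],[-0.0264,0,0.0376,-0.04,0.1,-0.034,0],[-0.035,0,0.0497,-0.0461,0.1317,-0.0379,0],[-0.042,0,0.0595,-0.048,0.16,-0.0373,0],[-0.049,0,0.0691,-0.0493,0.1859,-0.0368,0],[-0.0477,0,0.0675,-0.0341,0.1907,0.0035,0]])

```text
clock: 8.5
eef_pos: [563.6, -29.2, 58.2]
tcp_rot: [-3.141, -0.619, -0.053]
contact_force: [0.9, 0.0, 0.0]
opening: 0.005
grasp_force: 0.0
```

```bash
python3 - <<'E'
from h import *
rel([onring(a) for a in (212,210,208,205,200,194,188,182,176,170,164,158,153,149,146)])
E
```

```text
t 8.5 tcp [563.6 -29.2  58.2] toolz [ 0.58  -0.031 -0.814] y [-0.053 -0.999 -0.   ] q [-0.06  0.41  2.33  3.13  0.22 -1.57] F [0.9 0.  0. ]
[567. -24.  42.] -> [0.006, 0.001, -0.01] [-0.0073, -0.0058, 0.0147]
[564. -20.  42.] -> [0.011, 0.001, -0.015] [-0.0094, -0.0098, 0.0132]
[562. -15.  42.] -> [0.015, 0.001, -0.021] [-0.0115, -0.0137, 0.0118]
[559.  -9.  42.] -> [0.021, 0.001, -0.03] [-0.0143, -0.0199, 0.0097]
[554.   2.  42.] -> [0.033, 0.001, -0.046] [-0.0184, -0.0305, 0.0068]
[550.  15.  42.] -> [0.047, 0.001, -0.066] [-0.0224, -0.0438, 0.004]
[547.  29.  42.] -> [0.062, 0.001, -0.087] [-0.0252, -0.0575, 0.002]
[546.  43.  42.] -> [0.077, 0.001, -0.108] [-0.0268, -0.0715, 0.0009]
[546.  57.  42.] -> [0.091, 0.001, -0.129] [-0.0272, -0.0856, 0.0006]
[548.  71.  42.] -> [0.106, 0.001, -0.149] [-0.0264, -0.0997, 0.0011]
[551.  85.  42.] -> [0.12, 0.001, -0.168] [-0.0244, -0.1136, 0.0026]
[556.  99.  42.] -> [0.133, 0.001, -0.186] [-0.0213, -0.1272, 0.0048]
[561. 109.  42.] -> [0.142, 0.001, -0.2] [-0.0178, -0.1382, 0.0073]
[565. 118.  42.] -> [0.15, 0.001, -0.21] [-0.0144, -0.1467, 0.0097]
[569. 123.  42.] -> [0.155, 0.001, -0.217] [-0.0116, -0.1528, 0.0117]
```

In the tool's units: -0.0856 m / 0.75 = -0.1141, -0.0715 m / 0.75 = -0.0953, -0.129 rad / 3.1416 = -0.0411.

Call:
move_arm(motion=[[0.0019,0,-0.0032,-0.0097,-0.0077,0.0196,0],[0.0035,0,-0.0048,-0.0125,-0.0131,0.0176,0],[0.0067,0,-0.0095,-0.0191,-0.0267,0.0129,0],[0.0105,0,-0.0146,-0.0245,-0.0407,0.0091,0],[0.015,0,-0.021,-0.0299,-0.0584,0.0053,0],[0.0197,0,-0.0277,-0.0336,-0.0767,0.0027,0],[0.0245,0,-0.0344,-0.0357,-0.0953,0.0013,0],[0.029,0,-0.0411,-0.0363,-0.1141,0.0008,0]])

```text
clock: 9.5
eef_pos: [545.7, 60.1, 41.4]
tcp_rot: [3.141, -0.618, 0.11]
contact_force: [-0.7, -1.7, 0.7]
opening: -0.002
grasp_force: 0.6
```

```bash
python3 - <<'E'
from h import *
posts()
rel([onring(a) for a in (170,164,158,153,149,146)]+[[560,121,55],[552,116,78]])
E
```

```text
post 14 [813.  23.  68.] ang 349.4
post 16 [769. 150.  68.] ang 49.5
post 16 [726. -78.  68.] ang 289.6
post 15 [637. 175.  67.] ang 109.3
post 14 [594. -54.  70.] ang 229.5
post 14 [548.  73.  69.] ang 169.4
t 9.55 tcp [546.   61.   41.5] toolz [ 0.576  0.064 -0.815] y [ 0.112 -0.994  0.001] q [ 0.11  0.44  2.36  3.13  0.28 -1.57] F [ 0.3 -0.1  0.5]
[548.  71.  42.] -> [0.011, 0.002, -0.014] [0.003, -0.0101, 0.0014]
[551.  85.  42.] -> [0.025, 0.002, -0.033] [0.0068, -0.0235, 0.0041]
[556.  99.  42.] -> [0.037, 0.002, -0.052] [0.0117, -0.0362, 0.0077]
[561. 109.  42.] -> [0.047, 0.002, -0.065] [0.0167, -0.0463, 0.0112]
[565. 118.  42.] -> [0.055, 0.002, -0.076] [0.0211, -0.054, 0.0143]
[569. 123.  42.] -> [0.06, 0.002, -0.083] [0.0247, -0.0595, 0.0169]
[560 121  55] -> [0.059, 0.002, -0.082] [0.0247, -0.058, 0.0009]
[552 116  78] -> [0.056, 0.002, -0.077] [0.0311, -0.0539, -0.0228]
```

In the tool's units: -0.0595 m / 0.75 = -0.0793, -0.058 m / 0.75 = -0.0773, -0.083 rad / 3.1416 = -0.0264.

Call:
move_arm(motion=[[0.0035,0,-0.0045,0.004,-0.0133,0.0019,0],[0.008,0,-0.0105,0.0091,-0.0313,0.0055,0],[0.0118,0,-0.0166,0.0156,-0.0483,0.0103,0],[0.015,0,-0.0207,0.0223,-0.0617,0.0149,0],[0.0175,0,-0.0242,0.028,-0.072,0.0191,0],[0.0191,0,-0.0264,0.0329,-0.0793,0.0227,0],[0.0188,0,-0.0261,0.0329,-0.0773,0.0013,0],[0.0178,0,-0.0245,0.0413,-0.072,-0.0304,0]])

```text
clock: 10.55
eef_pos: [551.5, 114.2, 77.6]
tcp_rot: [-3.141, -0.617, 0.203]
contact_force: [-0.3, 0.5, 0.3]
opening: 0.003
grasp_force: 0.0
```

```bash
python3 - <<'E'
from h import *
posts()
rel([[532,100,80],[528,80,80],[528,60,80],[528,35,80],[528,10,80],[530,-10,80],[535,-30,78],[562,-28,60]])
E
```

```text
post 17 [806.  95.  66.] ang 20.5
post 13 [784. -37.  69.] ang 320.3
post 16 [576. 133.  68.] ang 140.8
post 14 [554.   2.  69.] ang 200.1
t 10.6 tcp [551.7 114.   80.2] toolz [ 0.569  0.118 -0.814] y [ 0.202 -0.979 -0.001] q [ 0.2   0.35  2.33  3.12  0.16 -1.56] F [-0.1  0.4  1.7]
[532 100  80] -> [-0.011, 0.001, 0.014] [-0.0181, 0.0097, -0.0127]
[528  80  80] -> [-0.031, 0.001, 0.043] [-0.0246, 0.0285, -0.0173]
[528  60  80] -> [-0.053, 0.001, 0.073] [-0.0279, 0.0481, -0.0197]
[528  35  80] -> [-0.08, 0.001, 0.111] [-0.032, 0.0726, -0.0226]
[528  10  80] -> [-0.108, 0.001, 0.15] [-0.0361, 0.0971, -0.0256]
[530 -10  80] -> [-0.13, 0.001, 0.181] [-0.0378, 0.1171, -0.0268]
[535 -30  78] -> [-0.151, 0.001, 0.211] [-0.0382, 0.1377, -0.0247]
[562 -28  60] -> [-0.148, 0.001, 0.206] [-0.0268, 0.1412, 0.0056]
```

In the tool's units: 0.141 m / 0.75 = 0.188, 0.1377 m / 0.75 = 0.1836, 0.211 rad / 3.1416 = 0.0672.

Call:
move_arm(motion=[[-0.0035,0,0.0045,-0.024,0.0129,-0.0169,0],[-0.0099,0,0.0137,-0.0328,0.038,-0.0231,0],[-0.0169,0,0.0232,-0.0373,0.064,-0.0263,0],[-0.0255,0,0.0353,-0.0427,0.0968,-0.0301,0],[-0.0344,0,0.0477,-0.048,0.1293,-0.0341,0],[-0.0414,0,0.0576,-0.0507,0.156,-0.0357,0],[-0.0481,0,0.0672,-0.0507,0.1836,-0.0329,0],[-0.0471,0,0.0656,-0.036,0.188,0.0075,0]])

```text
clock: 11.6
eef_pos: [562.9, -30.1, 58.1]
tcp_rot: [3.141, -0.62, -0.054]
contact_force: [1.4, -0.5, -0.1]
opening: -0.001
grasp_force: 0.0
```

```bash
python3 - <<'E'
from h import *
rel([onring(a) for a in (212,210,206,201,195,189,183,177)])
E
```

```text
t 11.6 tcp [562.9 -30.1  58.1] toolz [ 0.58  -0.032 -0.814] y [-0.054 -0.999  0.001] q [-0.06  0.41  2.33  3.14  0.22 -1.57] F [ 1.4 -0.5 -0.1]
[567. -24.  42.] -> [0.008, 0.0, -0.01] [-0.0067, -0.0067, 0.015]
[564. -20.  42.] -> [0.012, 0.0, -0.016] [-0.0089, -0.0106, 0.0135]
[560. -11.  42.] -> [0.02, 0.0, -0.028] [-0.0128, -0.0187, 0.0107]
[555.  -0.  42.] -> [0.032, 0.0, -0.043] [-0.0171, -0.0292, 0.0076]
[551.  13.  42.] -> [0.046, 0.0, -0.063] [-0.0212, -0.0424, 0.0046]
[548.  27.  42.] -> [0.061, 0.0, -0.084] [-0.0242, -0.056, 0.0025]
[546.  41.  42.] -> [0.075, 0.0, -0.105] [-0.0261, -0.07, 0.0012]
[546.  55.  42.] -> [0.09, 0.0, -0.126] [-0.0267, -0.0841, 0.0007]
```

In the tool's units: -0.0841 m / 0.75 = -0.1121, -0.07 m / 0.75 = -0.0933, -0.126 rad / 3.1416 = -0.0401.

Call:
move_arm(motion=[[0.0025,0,-0.0032,-0.0089,-0.0089,0.02,0],[0.0038,0,-0.0051,-0.012,-0.0141,0.018,0],[0.0064,0,-0.0089,-0.0171,-0.0249,0.0143,0],[0.0102,0,-0.0137,-0.0227,-0.0389,0.0101,0],[0.0146,0,-0.0201,-0.0283,-0.0565,0.0061,0],[0.0194,0,-0.0267,-0.0323,-0.0747,0.0033,0],[0.0239,0,-0.0334,-0.0347,-0.0933,0.0016,0],[0.0286,0,-0.0401,-0.0356,-0.1121,0.0009,0]])

```text
clock: 12.6
eef_pos: [544.7, 58.4, 41.5]
tcp_rot: [3.141, -0.618, 0.107]
contact_force: [0.1, -3.2, -0.7]
opening: -0.005
grasp_force: 1.4
```

```bash
python3 - <<'E'
from h import *
posts()
rel([onring(a) for a in (171,166,162,159.5,158,157)])
E
```

```text
post 15 [813.  26.  68.] ang 350.6
post 17 [767. 152.  67.] ang 50.5
post 15 [728. -78.  68.] ang 290.4
post 15 [634. 174.  68.] ang 110.5
post 14 [595. -55.  68.] ang 230.0
post 15 [549.  71.  68.] ang 170.2
t 12.65 tcp [545.1  59.3  41.6] toolz [ 0.576  0.062 -0.815] y [ 0.108 -0.994  0.   ] q [ 0.1   0.44  2.37  3.13  0.29 -1.57] F [ 0.9 -0.3  0.2]
[548.  69.  42.] -> [0.01, 0.002, -0.014] [0.0031, -0.0095, 0.0018]
[550.  81.  42.] -> [0.022, 0.002, -0.03] [0.0061, -0.0207, 0.0039]
[553.  90.  42.] -> [0.031, 0.002, -0.043] [0.009, -0.0295, 0.0059]
[555.  95.  42.] -> [0.036, 0.002, -0.05] [0.011, -0.0348, 0.0074]
[556.  99.  42.] -> [0.039, 0.002, -0.054] [0.0124, -0.0379, 0.0083]
[557. 101.  42.] -> [0.041, 0.002, -0.057] [0.0133, -0.04, 0.009]
```

In the tool's units: -0.04 m / 0.75 = -0.0533, -0.0379 m / 0.75 = -0.0505, -0.057 rad / 3.1416 = -0.0181.

Call:
move_arm(motion=[[0.0032,0,-0.0045,0.004,-0.0127,0.0024,0],[0.007,0,-0.0095,0.008,-0.0276,0.0053,0],[0.0099,0,-0.0137,0.012,-0.0393,0.008,0],[0.0115,0,-0.0159,0.0147,-0.0464,0.0099,0],[0.0124,0,-0.0172,0.0165,-0.0505,0.0111,0],[0.0131,0,-0.0181,0.0177,-0.0533,0.012,0],[0.0131,0,-0.0181,0.0177,-0.0533,0.012,0]])

```text
clock: 13.52
eef_pos: [557.2, 98.8, 42.1]
tcp_rot: [-3.141, -0.619, 0.175]
contact_force: [-0.1, -0.2, -0.2]
opening: -0.0
grasp_force: 0.1
```

```bash
python3 - <<'E'
from h import *
posts()
rel([[548,95,55],[538,92,78],[500,90,85],[480,80,100],[480,60,120]])
E
```

```text
post 17 [795. 119.  66.] ang 32.1
post 13 [799. -15.  67.] ang 332.1
post 15 [685. -87.  68.] ang 271.8
post 13 [676. 182.  69.] ang 92.3
post 14 [567. -24.  69.] ang 212.2
post 15 [562. 111.  68.] ang 152.1
t 13.57 tcp [557.   98.7  42.1] toolz [ 0.571  0.101 -0.815] y [ 0.174 -0.985 -0.   ] q [ 0.17  0.45  2.33  3.13  0.26 -1.57] F [-0.1 -0.3 -0.4]
[548  95  55] -> [-0.002, 0.001, 0.002] [-0.0003, 0.0021, -0.0161]
[538  92  78] -> [-0.003, 0.001, 0.004] [0.0046, 0.0033, -0.0408]
[500  90  85] -> [0.002, 0.001, -0.003] [-0.0221, -0.0013, -0.0684]
[480  80 100] -> [-0.006, 0.001, 0.008] [-0.0309, 0.005, -0.0931]
[480  60 120] -> [-0.029, 0.001, 0.041] [-0.0221, 0.0247, -0.1114]
```

```bash
python3 - <<'E'
from h import *
rel([[550,96,55,.172,.65],[540,93,75,.172,.69],[525,90,90,.172,.73],[510,85,105,.167,.77],[500,80,120,.16,.8],[490,70,130,.143,.8],[480,55,130,.115,.8]])
E
```

```text
t 13.57 tcp [557.   98.7  42.1] toolz [ 0.571  0.101 -0.815] y [ 0.174 -0.985 -0.   ] q [ 0.17  0.45  2.33  3.13  0.26 -1.57] F [-0.1 -0.3 -0.4]
[550  96  55] -> [-0.002, 0.031, 0.002] [0.0015, 0.0014, -0.0148]
[540  93  75] -> [-0.002, 0.071, 0.002] [0.0046, 0.0027, -0.0371]
[525  90  90] -> [-0.002, 0.111, 0.002] [0.0009, 0.003, -0.0582]
[510  85 105] -> [-0.005, 0.151, 0.006] [-0.0032, 0.0053, -0.0795]
[500  80 120] -> [-0.01, 0.181, 0.011] [-0.0032, 0.0085, -0.0979]
[490  70 130] -> [-0.021, 0.181, 0.024] [-0.0069, 0.0166, -0.1128]
[480  55 130] -> [-0.039, 0.181, 0.045] [-0.017, 0.0296, -0.12]
```

In the tool's units: -0.12 m / 0.75 = -0.16, -0.1128 m / 0.75 = -0.1504, 0.181 rad / 3.1416 = 0.0576.

Call:
move_arm(motion=[[-0.0006,0.0099,0.0006,0.002,0.0019,-0.0197,0],[-0.0006,0.0226,0.0006,0.0061,0.0036,-0.0493,0],[-0.0006,0.0353,0.0006,0.0013,0.004,-0.0773,0],[-0.0016,0.0481,0.0019,-0.004,0.0067,-0.106,0],[-0.0032,0.0576,0.0035,-0.004,0.0113,-0.1307,0],[-0.0067,0.0576,0.0076,-0.0093,0.0221,-0.1504,0.085],[-0.0124,0.0576,0.0143,-0.0227,0.0395,-0.16,0.085],[-0.0124,0.0576,0.0143,-0.0227,0.0395,-0.16,0.085]])

```text
clock: 14.58
eef_pos: [478.8, 54.2, 129.8]
tcp_rot: [3.141, -0.799, 0.114]
contact_force: [0.3, 0.6, -0.6]
opening: 0.635
grasp_force: 0.0
```

```bash
python3 - <<'E'
from h import *
rel([])
im,d=posts(); np.savez("pics/t1.npz",im=im,d=d); s,ds=snap("side","s1")
a=cv2.resize(im[110:220,170:300,::-1],(650,550),interpolation=cv2.INTER_CUBIC)
b=cv2.resize(s[120:250,230:360,::-1],(550,550),interpolation=cv2.INTER_CUBIC)
cv2.imwrite("pics/c2.png",cv2.resize(np.hstack([a,b]),(800,366)))
p=cloud("side",ds);r=np.hypot(p[...,0]-596,p[...,1]-45)<70
for z0,z1 in((40,80),(80,120),(120,150),(150,166),(166,182),(182,205),(205,216)):
    m=r&(p[...,2]>z0)&(p[...,2]<z1);q=p[m];print("side",z0,len(q),q.mean(0).round() if len(q) else 0,q.min(0).round() if len(q) else 0,q.max(0).round() if len(q) else 0)
p=cloud("top",d);r=np.hypot(p[...,0]-596,p[...,1]-45)<70
for z0,z1 in((150,166),(166,182),(182,205),(205,216)):
    m=r&(p[...,2]>z0)&(p[...,2]<z1);q=p[m];print("top",z0,len(q),q.mean(0).round() if len(q) else 0,q.min(0).round() if len(q) else 0,q.max(0).round() if len(q) else 0)
E
```

```text
t 14.57 tcp [478.8  54.2 129.8] toolz [ 0.712  0.081 -0.697] y [ 0.113 -0.994  0.   ] q [ 0.11  0.2   2.57  3.13  0.43 -1.56] F [ 0.3  0.6 -0.6]
post 17 [794. 119.  67.] ang 32.0
post 14 [799. -15.  68.] ang 331.9
post 16 [685. -86.  67.] ang 271.9
post 14 [675. 182.  68.] ang 92.5
post 14 [567. -24.  69.] ang 212.2
post 15 [562. 111.  69.] ang 152.1
side 40 140 [589.  35.  60.] [562. -19.  40.] [619. 109.  80.]
side 80 129 [590.  30. 101.] [573.  21.  80.] [617.  54. 119.]
side 120 98 [590.  30. 135.] [572.  20. 120.] [614.  50. 150.]
side 150 92 [591.  35. 160.] [573.  22. 150.] [621.  70. 166.]
side 166 117 [608.  41. 173.] [572.  24. 166.] [657.  68. 182.]
side 182 33 [648.  30. 196.] [598.  23. 182.] [662.  43. 205.]
side 205 12 [650.  35. 208.] [646.  27. 205.] [655.  41. 211.]
top 150 70 [595.  47. 163.] [573.  23. 152.] [619.  69. 166.]
top 166 113 [607.  44. 174.] [572.  23. 166.] [646.  69. 182.]
top 182 21 [643.  37. 198.] [591.  25. 182.] [663.  50. 204.]
top 205 29 [652.  35. 208.] [645.  28. 206.] [659.  43. 214.]
```

View pics/c2.png

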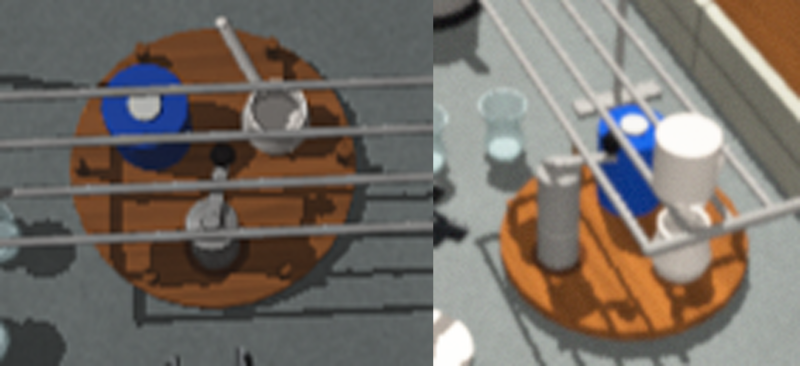

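```bash
python3 - <<'E'
from h import *
rel([[510,50,126,.09,.77],[540,47,123,.08,.75],[565,47,121,.08,.75],[590,47,120,.08,.75],[603,47,120,.08,.75],[611,47,120,.08,.75]])
E
```

```text
t 14.68 tcp [480.   54.8 129.9] toolz [ 0.712  0.082 -0.697] y [ 0.115 -0.993  0.   ] q [ 0.11  0.2   2.57  3.13  0.43 -1.56] F [1.  0.2 0.1]
[510  50 126] -> [-0.017, -0.03, 0.018] [0.0176, 0.0082, 0.0236]
[540  47 123] -> [-0.024, -0.05, 0.025] [0.036, 0.0146, 0.0468]
[565  47 121] -> [-0.024, -0.05, 0.025] [0.0518, 0.0175, 0.0661]
[590  47 120] -> [-0.024, -0.05, 0.025] [0.0684, 0.0204, 0.0846]
[603  47 120] -> [-0.024, -0.05, 0.025] [0.0774, 0.0219, 0.0938]
[611  47 120] -> [-0.024, -0.05, 0.025] [0.083, 0.0228, 0.0995]
```

In the tool's units: 0.0995 m / 0.75 = 0.1327, 0.0938 m / 0.75 = 0.1251, -0.05 rad / 3.1416 = -0.0159.

Call:
move_arm(motion=[[-0.0054,-0.0095,0.0057,0.0235,0.0109,0.0315,0.085],[-0.0076,-0.0159,0.008,0.04,0.0173,0.0533,0.085],[-0.0076,-0.0159,0.008,0.048,0.0195,0.0624,0.085],[-0.0076,-0.0159,0.008,0.0691,0.0233,0.0881,0.085],[-0.0076,-0.0159,0.008,0.0912,0.0272,0.1128,0.085],[-0.0076,-0.0159,0.008,0.1032,0.0292,0.1251,0.085],[-0.0076,-0.0159,0.008,0.1107,0.0304,0.1327,0.085],[-0.0076,-0.0159,0.008,0.1107,0.0304,0.1327,0.085]], grip_force=50)

```text
clock: 15.68
eef_pos: [610.6, 47.3, 119.8]
tcp_rot: [-3.141, -0.749, 0.081]
contact_force: [-0.4, 0.4, 0.8]
opening: 0.995
grasp_force: 0.0
```

```bash
python3 - <<'E'
from h import *
rel([])
im,d=grab_frame("top");s,ds=grab_frame("side")
a=cv2.resize(im[110:220,190:280,::-1],(450,550),interpolation=cv2.INTER_CUBIC)
b=cv2.resize(s[120:250,220:350,::-1],(550,550),interpolation=cv2.INTER_CUBIC)
cv2.imwrite("pics/c3.png",cv2.resize(np.hstack([a,b]),(800,440)))
p=cloud("side",ds);m=(np.hypot(p[...,0]-596,p[...,1]-46)<29)&(p[...,2]>45)&(p[...,2]<95);q=p[m];print(q.min(0),q.max(0),q.mean(0))
E
```

```text
t 15.68 tcp [610.6  47.3 119.8] toolz [ 0.679  0.055 -0.732] y [ 0.081 -0.997 -0.   ] q [ 0.07  0.34  2.29  3.11  0.24 -1.55] F [-0.4  0.4  0.8]
[572.31671171  21.33231459  45.26748118] [619.53718733  51.85483191  94.27585966] [590.85124186  30.82530099  69.67698017]
```

View pics/c3.png

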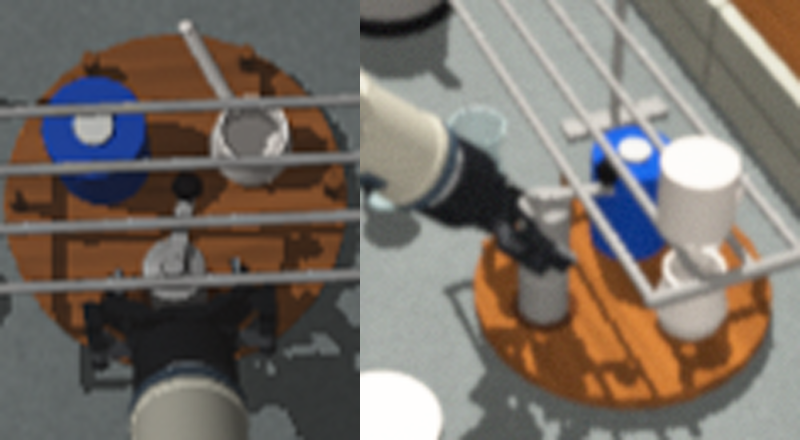

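Before-grasp view: the fingers straddle the upright grinder at side crop (545,240) and top crop (175,265), about centred. The crank points inward. I close now.

Call:
move_arm(motion=[[0,0,0,0,0,0,0.055],[0,0,0,0,0,0,0.05],[0,0,0,0,0,0,0.046],[0,0,0,0,0,0,0.04],[0,0,0,0,0,0,0.04],[0,0,0,0,0,0,0.04],[0,0,0,0,0,0,0.04]], grip_force=50)

```text
clock: 16.65
eef_pos: [611.0, 47.4, 120.3]
tcp_rot: [-3.141, -0.75, 0.081]
contact_force: [-2.5, 1.4, 5.4]
opening: 0.559
grasp_force: 51.0
```

```bash
python3 - <<'E'
from h import *
posts()
rel([[610,47,130,.08,.75],[608,47,140,.08,.75],[595,46,145,.08,.75],[570,44,147,.08,.75],[540,42,147,.08,.75],[510,40,147,.08,.75],[480,38,147,.08,.75],[465,36,147,.08,.75]])
E
```

```text
post 14 [800. -14.  68.] ang 332.2
post 15 [794. 120.  67.] ang 32.5
post 14 [686. -87.  69.] ang 272.0
post 14 [675. 182.  67.] ang 92.5
t 16.7 tcp [611.   47.3 120.4] toolz [ 0.679  0.055 -0.732] y [ 0.081 -0.997 -0.   ] q [ 0.07  0.34  2.29  3.11  0.24 -1.55] F [-3.   2.3  5.9]
[610  47 130] -> [-0.001, 0.0, 0.0] [0.0058, 0.0003, -0.0078]
[608  47 140] -> [-0.001, 0.0, 0.0] [0.0112, 0.0001, -0.0165]
[595  46 145] -> [-0.001, 0.0, 0.0] [0.005, 0.0, -0.029]
[570  44 147] -> [-0.001, 0.0, 0.0] [-0.012, 0.0, -0.0476]
[540  42 147] -> [-0.001, 0.0, 0.0] [-0.034, -0.0004, -0.0681]
[510  40 147] -> [-0.001, 0.0, 0.0] [-0.056, -0.0008, -0.0885]
[480  38 147] -> [-0.001, 0.0, 0.0] [-0.078, -0.0013, -0.109]
[465  36 147] -> [-0.001, 0.0, 0.0] [-0.089, -0.0005, -0.1193]
```

In the tool's units: -0.112 m / 0.75 = -0.1493, 0.012 m / 0.75 = 0.016.

Call:
move_arm(motion=[[0,0,0,0.0077,0,-0.0104,0.04],[0,0,0,0.0167,0,-0.0193,0.04],[0,0,0,0.016,0,-0.028,0.04],[0,0,0,0,0,-0.0467,0.04],[0,0,0,-0.024,0,-0.0707,0.04],[0,0,0,-0.0533,0,-0.098,0.04],[0,0,0,-0.0827,0,-0.1253,0.04],[0,0,0,-0.1093,0,-0.1493,0.04]])

```text
clock: 17.7
eef_pos: [472.0, 36.0, 145.5]
tcp_rot: [-3.141, -0.747, 0.08]
contact_force: [0.7, -0.1, -4.8]
opening: 0.558
grasp_force: 52.8
```

```bash
python3 - <<'E'
from h import *
im,d=posts()
s,ds=snap("side","s2");p=cloud("side",ds);t=cloud("top",d)
rel([[470,0,147],[468,-45,147],[465,-90,147],[465,-135,147],[470,-180,147],[475,-220,147],[480,-250,147]],lean=.75)
st=sensors.sense();tc=np.array(st["eef_pos"])
for nm,q in(("side",p),("top",t)):
  r=np.hypot(q[...,0]-tc[0]+15,q[...,1]-tc[1])<90
  for z0,z1 in((50,90),(90,120),(165,190),(190,206),(206,228),(228,245)):
    m=q[r&(q[...,2]>z0)&(q[...,2]<z1)&(q[...,0]>tc[0]-45)]
    if len(m):print(nm,z0,len(m),m.mean(0).round(),m.min(0).round(),m.max(0).round())
E
```

```text
post 15 [799. -14.  68.] ang 332.3
post 14 [794. 120.  68.] ang 32.7
post 14 [686. -87.  68.] ang 272.1
post 15 [675. 182.  68.] ang 92.6
post 14 [567. -24.  70.] ang 212.2
post 14 [562. 111.  69.] ang 152.0
t 17.8 tcp [469.7  35.9 144.3] toolz [ 0.675  0.055 -0.736] y [ 0.08  -0.997 -0.   ] q [ 0.07  0.1   2.55  3.1   0.25 -1.54] F [-0.8  0.1 -6.2]
[470   0 147] -> [-0.055, 0.006, 0.059] [-0.0, 0.0358, -0.0037]
[468 -45 147] -> [-0.12, 0.006, 0.129] [-0.0042, 0.0805, -0.0075]
[465 -90 147] -> [-0.185, 0.006, 0.199] [-0.009, 0.1251, -0.012]
[ 465 -135  147] -> [-0.247, 0.006, 0.266] [-0.0117, 0.17, -0.0144]
[ 470 -180  147] -> [-0.303, 0.006, 0.327] [-0.0107, 0.2152, -0.0135]
[ 475 -220  147] -> [-0.349, 0.006, 0.377] [-0.0094, 0.2555, -0.0123]
[ 480 -250  147] -> [-0.381, 0.006, 0.411] [-0.0075, 0.2858, -0.0106]
side 50 112 [449.  17.  72.] [430.   9.  51.] [478.  36.  90.]
side 90 108 [450.  17. 105.] [431.   9.  90.] [475.  40. 120.]
side 165 152 [451.  16. 182.] [426. -24. 165.] [478.  85. 190.]
side 190 210 [460.  24. 198.] [425. -29. 190.] [516.  90. 205.]
side 206 52 [483.  14. 216.] [426. -29. 207.] [523.  61. 227.]
side 228 24 [512.  19. 231.] [505.  12. 228.] [520.  29. 235.]
top 50 5 [437.  29.  72.] [434.  16.  59.] [444.  39.  88.]
top 90 2 [440.  35.  97.] [440.  19.  94.] [440.  51. 101.]
top 165 151 [448.  31. 183.] [425. -20. 165.] [482.  84. 190.]
top 190 282 [458.  31. 197.] [425. -28. 190.] [507.  89. 206.]
top 206 86 [445.  21. 213.] [425. -30. 206.] [523.  88. 228.]
top 228 37 [516.  22. 232.] [507.  15. 228.] [525.  29. 237.]
```

In the tool's units: 0.286 m / 0.75 = 0.3813, 0.2555 m / 0.75 = 0.3407, 0.411 rad / 3.1416 = 0.1308.

Call:
move_arm(motion=[[-0.0095,0,0.0095,0,0.024,-0.0027,0.04],[-0.0239,0,0.0255,-0.0027,0.0667,-0.0067,0.04],[-0.0382,0,0.0411,-0.0053,0.1073,-0.01,0.04],[-0.0589,0,0.0633,-0.012,0.1667,-0.016,0.04],[-0.0786,0,0.0847,-0.0156,0.2267,-0.0192,0.04],[-0.0964,0,0.1041,-0.0143,0.2867,-0.018,0.04],[-0.1111,0,0.12,-0.0125,0.3407,-0.0164,0.04],[-0.1213,0,0.1308,-0.01,0.3813,-0.0141,0.04]])

```text
clock: 18.8
eef_pos: [485.5, -252.5, 149.1]
tcp_rot: [-3.14, -0.75, -0.485]
contact_force: [0.2, 0.2, -4.5]
opening: 0.555
grasp_force: 53.0
```

```bash
python3 - <<'E'
from h import *
rel([[500,-270,142],[520,-290,132],[531,-300,122],[534,-302,115],[534,-302,115]],lean=.747)
E
```

```text
t 18.8 tcp [ 485.5 -252.5  149.1] toolz [ 0.603 -0.317 -0.732] y [-0.466 -0.885 -0.001] q [-0.48  0.19  2.41  3.15  0.2  -1.57] F [ 0.2  0.2 -4.5]
[ 500 -270  142] -> [-0.008, -0.003, 0.007] [0.0105, 0.0087, 0.0195]
[ 520 -290  132] -> [-0.017, -0.003, 0.017] [0.0235, 0.0171, 0.0452]
[ 531 -300  122] -> [-0.021, -0.003, 0.021] [0.0272, 0.0208, 0.0624]
[ 534 -302  115] -> [-0.021, -0.003, 0.021] [0.0251, 0.0212, 0.0699]
[ 534 -302  115] -> [-0.021, -0.003, 0.021] [0.0251, 0.0212, 0.0699]
```

In the tool's units: 0.07 m / 0.75 = 0.0933, 0.0624 m / 0.75 = 0.0832, -0.021 rad / 3.1416 = -0.0067.

Call:
move_arm(motion=[[-0.0025,0,0.0022,0.014,0.0116,0.026,0.04],[-0.0054,0,0.0054,0.0313,0.0227,0.06,0.04],[-0.0067,0,0.0067,0.0363,0.0277,0.0832,0.04],[-0.0067,0,0.0067,0.0333,0.028,0.0933,0.04],[-0.0067,0,0.0067,0.0333,0.028,0.0933,0.04]])

```text
clock: 19.42
eef_pos: [533.3, -298.9, 113.5]
tcp_rot: [3.142, -0.747, -0.51]
contact_force: [-0.5, -0.2, -5.5]
opening: 0.555
grasp_force: 53.1
```

```bash
python3 - <<'E'
from h import *
s,ds=snap("side","s3");im,d=snap("top","t3")
rel([[533.6,-302,108],[533.6,-302,103],[533.6,-302,100],[533.6,-302,98.5]],lean=.747)
p=cloud("side",ds)
r=np.hypot(p[...,0]-521,p[...,1]+295)<45
for z0,z1 in((20,26),(26,45),(45,70),(70,90),(135,155)):
    m=p[r&(p[...,2]>z0)&(p[...,2]<z1)];
    if len(m):
        A=np.c_[2*m[:,:2],np.ones(len(m))];x=np.linalg.lstsq(A,(m[:,:2]**2).sum(1),rcond=None)[0]
        print(z0,len(m),m.min(0).round(),m.max(0).round(),"circ",x[:2].round(1),np.sqrt(x[2]+x[0]**2+x[1]**2).round(1))
a=cv2.resize(im[120:240,270:390,::-1],(400,400),interpolation=cv2.INTER_CUBIC)
b=cv2.resize(s[220:350,240:370,::-1],(400,400),interpolation=cv2.INTER_CUBIC)
cv2.imwrite("pics/c4.png",np.hstack([a,b]))
E
```

```text
t 19.52 tcp [ 533.5 -298.6  114.3] toolz [ 0.594 -0.332 -0.733] y [-0.488 -0.873  0.   ] q [-0.51  0.35  2.3   3.13  0.25 -1.56] F [ 0.3 -0.1 -6.5]
[ 534. -302.  108.] -> [-0.004, -0.001, 0.004] [-0.003, 0.0029, 0.0058]
[ 534. -302.  103.] -> [-0.004, -0.001, 0.004] [-0.0064, 0.0029, 0.0095]
[ 534. -302.  100.] -> [-0.004, -0.001, 0.004] [-0.0085, 0.0029, 0.0117]
[ 534. -302.   98.] -> [-0.004, -0.001, 0.004] [-0.0095, 0.0029, 0.0128]
20 11 [ 499. -316.   22.] [ 535. -285.   25.] circ [ 522.7 -292.1] 23.6
26 64 [ 499. -318.   26.] [ 545. -280.   44.] circ [ 522.4 -292.8] 23.5
45 84 [ 498. -317.   46.] [ 539. -292.   70.] circ [ 522.7 -292.8] 23.7
70 69 [ 498. -318.   70.] [ 545. -290.   90.] circ [ 522.9 -292.9] 23.7
135 147 [ 477. -326.  135.] [ 538. -255.  155.] circ [ 512.  -289.2] 30.9
```

View pics/c4.png

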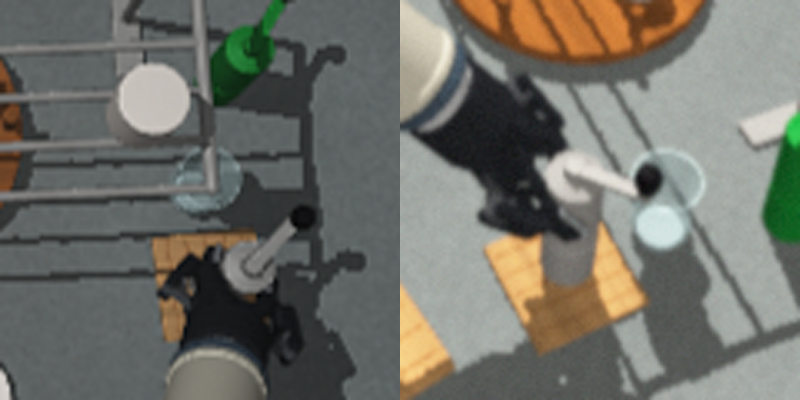

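View: the grinder is held upright over the small coaster, side crop (570,240). The crank points away from cup_b, and the green lookalike is well clear. Lowering now.

In the tool's units: 0.0116 m / 0.75 = 0.0155, 0.0103 m / 0.75 = 0.0137.

Call:
move_arm(motion=[[0,0,0,-0.0053,0.0037,0.0059,0.04],[0,0,0,-0.01,0.0037,0.0107,0.04],[0,0,0,-0.0127,0.0037,0.0137,0.04],[0,0,0,-0.0144,0.0037,0.0155,0.04],[0,0,0,-0.0144,0.0037,0.0155,0.04],[0,0,0,-0.0144,0.0037,0.0155,0.04]])

```text
clock: 20.27
eef_pos: [532.8, -301.3, 98.7]
tcp_rot: [3.142, -0.749, -0.509]
contact_force: [0.2, 0.5, -5.3]
opening: 0.558
grasp_force: 53.0
```

```bash
python3 - <<'E'
from h import *
rel([])
s,ds=grab_frame("side");p=cloud("side",ds)
r=np.hypot(p[...,0]-521,p[...,1]+295)<45
for z0,z1 in((12,26),(26,45),(45,70)):
    m=p[r&(p[...,2]>z0)&(p[...,2]<z1)];
    A=np.c_[2*m[:,:2],np.ones(len(m))];x=np.linalg.lstsq(A,(m[:,:2]**2).sum(1),rcond=None)[0]
    print(z0,len(m),"circ",x[:2].round(1),np.sqrt(x[2]+x[0]**2+x[1]**2).round(1))
E
```

```text
t 20.27 tcp [ 532.8 -301.3   98.7] toolz [ 0.594 -0.332 -0.732] y [-0.488 -0.873  0.   ] q [-0.52  0.39  2.3   3.11  0.3  -1.55] F [ 0.2  0.5 -5.3]
12 46 circ [ 522.2 -292.8] 26.3
26 63 circ [ 522.3 -295.9] 23.2
45 85 circ [ 522.6 -295.4] 23.6
```

In the tool's units: -0.001 m / 0.75 = -0.0013, -0.0005 m / 0.75 = -0.0007.

Call:
move_arm(motion=[[0,0,0,-0.0007,0,0.0007,0.04],[0,0,0,-0.0013,0,0.0013,0.04],[0,0,0,-0.0013,0,0.0013,0.04]])

```text
clock: 20.7
eef_pos: [533.6, -301.6, 98.4]
tcp_rot: [3.141, -0.752, -0.509]
contact_force: [-3.7, 3.7, 5.0]
opening: 0.563
grasp_force: 53.8
```

Call:
move_arm(motion=[[0,0,0,0,0,0,0.05],[0,0,0,0,0,0,0.06],[0,0,0,0,0,0,0.075],[0,0,0,0,0,0,0.085],[0,0,0,0,0,0,0.085],[0,0,0,0,0,0,0.085]], grip_force=20)

```text
clock: 21.45
eef_pos: [532.8, -301.3, 97.3]
tcp_rot: [3.142, -0.749, -0.51]
contact_force: [0.3, -0.5, 0.4]
opening: 0.994
grasp_force: 0.0
```

In the tool's units: -0.11 m / 0.75 = -0.1467, -0.085 m / 0.75 = -0.1133.

Call:
move_arm(motion=[[0,0,0,-0.004,0,-0.0107,0.085],[0,0,0,-0.0133,0,-0.0267,0.085],[0,0,0,-0.024,0,-0.0467,0.085],[0,0,0,-0.04,0,-0.08,0.085],[0,0,0,-0.0533,0,-0.1133,0.085],[0,0,0,-0.06,0,-0.1467,0.085],[0,0,0,-0.06,0,-0.1467,0.085],[0,0,0,-0.06,0,-0.1467,0.085]])

```text
clock: 22.45
eef_pos: [439.0, -248.9, 147.6]
tcp_rot: [3.142, -0.75, -0.51]
contact_force: [0.1, -0.9, 0.5]
opening: 0.996
grasp_force: 0.0
```

```bash
python3 - <<'E'
from h import *
rel([])
im,d=posts();s,ds=grab_frame("side");p=cloud("side",ds)
r=np.hypot(p[...,0]-521,p[...,1]+295)<45
for z0,z1 in((15,30),(30,60),(60,90),(90,130)):
    m=p[r&(p[...,2]>z0)&(p[...,2]<z1)];
    A=np.c_[2*m[:,:2],np.ones(len(m))];x=np.linalg.lstsq(A,(m[:,:2]**2).sum(1),rcond=None)[0]
    print(z0,len(m),"circ",x[:2].round(1),np.sqrt(x[2]+x[0]**2+x[1]**2).round(1))
m=p[np.hypot(p[...,0]-521,p[...,1]+295)<90];print("knob top",m[:,2].max())
cv2.imwrite("pics/c5.png",np.hstack([cv2.resize(im[100:280,140:380,::-1],(400,300)),cv2.resize(s[130:370,180:420,::-1],(400,300))]))
E
```

```text
t 22.45 tcp [ 439.  -248.9  147.6] toolz [ 0.595 -0.333 -0.731] y [-0.488 -0.873  0.   ] q [-0.53  0.14  2.49  3.09  0.23 -1.53] F [ 0.1 -0.9  0.5]
post 15 [799. -14.  68.] ang 332.3
post 14 [794. 120.  67.] ang 32.7
post 14 [686. -87.  68.] ang 272.0
post 15 [675. 182.  68.] ang 92.6
post 14 [567. -24.  68.] ang 212.2
post 16 [562. 111.  67.] ang 152.2
15 49 circ [ 523.1 -295.4] 23.3
30 109 circ [ 523.2 -295. ] 23.7
60 112 circ [ 523.1 -295.1] 23.6
90 156 circ [ 523.3 -294.9] 23.8
knob top 321.4963847755091
```

View pics/c5.png

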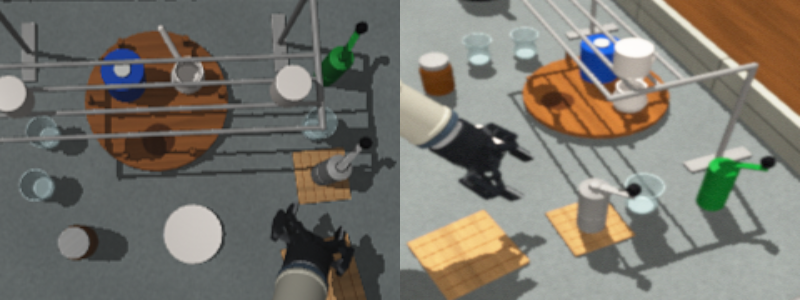

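The grinder stands upright at (523,-295), 2 mm off the coaster's centre, at side crop (592,215). Its empty mark is at the disc's front at top crop (155,140). The cups, jar, saucer, canister and cezve are all standing, and the arm is clear.

```bash
python3 -c "
from rig import order; print(order.sign_off())"
```

```text
the job is handed in; nothing more can be done
None
```

The grinder stands upright about 2 mm from the centre of the 110 mm coaster, its empty place on the turntable is at the front (within 1° of centre), nothing else was knocked, and the job was handed in at about 22.5 s.

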